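Start the balance's built-in calibration

TASK

Start the built-in calibration of the low top-loading balance (the one without a glass case): with a fingertip lightly press the long tare bar to zero it, then the calibrate key (the leftmost of the three square keys), then the confirm key (the square key beside the long bar), one at a time, letting each come fully up before the next and leaving all of them up. Press no other key, keep off the weighing pan, and do not shove or lift the balance or disturb the things around it.

Things in the scene. Friction and masses are not known exactly. Their poses are not given: they have to be found in the camera images.
- balance: low top-loading balance (no glass case), white, 210 mm wide (y), 300 mm deep (x), 3.2 kg, loose on four rubber feet on the granite slab. Origin: centre of its footprint at foot level. x: from its front (operator's and robot's side) to its back, y: operator's left, z up. The front 100 mm of its top slopes up 10 deg to the back; behind it the housing is 62 mm high. The display lies behind the keys.
- panel (a point): middle of the balance's key row, on the panel surface; axes: x up the slope from front to back, y operator's left, z out of the panel. Five grey keys stand on the line along its y, 26 mm from the front edge. Left to right as the operator sees them (y of centres, mm): round on/off (+84), square calibrate (+48), square mode (+14), square confirm (-20), long tare bar (-72).
- pan: the square steel weighing pan, 172 mm wide, lying loose (it lifts off) on the balance behind the front panel, top 73 mm above the balance's origin height. Origin: centre of its lower rim, 50 mm behind the balance's origin. Nothing may touch it during zeroing and calibration.
- tare_top (a point): Long tare bar, at the right end of the key row: 44 mm wide (y) by 18 mm. Site at the centre of its top face, moving with it; axes as panel's. The top face stands 7 mm proud of the panel when up.
- cal_top (a point): Calibrate key, the leftmost of the three square keys, next to the round one: 16 mm wide (y) by 18 mm. Site at the centre of its top face, moving with it; axes as panel's. The top face stands 7 mm proud of the panel when up.
- confirm_top (a point): Confirm key, the rightmost of the three square keys, next to the long bar: 16 mm wide (y) by 18 mm. Site at the centre of its top face, moving with it; axes as panel's. The top face stands 7 mm proud of the panel when up.
- tare_key (a joint): Travel of the tare bar (m): 0 = up, 0.005 = bottomed. Spring return: about 1 N to start it, 3 N at 1.5 mm (where it counts as pressed), 7.5 N at 5 mm, then a hard stop; it pops up when let go.
- cal_key (a joint): Travel of the calibrate key (m): 0 = up, 0.005 = bottomed. Spring return: about 1 N to start it, 3 N at 1.5 mm (where it counts as pressed), 7.5 N at 5 mm, then a hard stop; it pops up when let go.
- confirm_key (a joint): Travel of the confirm key (m): 0 = up, 0.005 = bottomed. Spring return: about 1 N to start it, 3 N at 1.5 mm (where it counts as pressed), 7.5 N at 5 mm, then a hard stop; it pops up when let go.
- mode_key (a joint): Same for the mode key (middle square key, 16 by 18 mm): leave it alone.
- onoff_key (a joint): Same for the on/off key (round, 18 mm diameter, left end): leave it alone.
- slab: fixed dark granite weighing slab, 360 by 360 mm, 40 mm thick, under the balance. Origin: centre of its underside, on the bench; axes as the balance's, roughly.
- weight_big: polished steel knob-headed 500 g weight, 40 mm diameter, 74 mm tall, on the granite slab, to the left of the balance. Origin: centre of its underside. Leave it where it is.
- weight_small: polished steel knob-headed 200 g weight, 30 mm diameter, 56 mm tall, on the granite slab, to the left of the balance. Origin: centre of its underside. Leave it where it is.
- weighing_cup: open white plastic cup, rim 80 mm across, 62 mm tall, on the bench to the right of the slab. Origin: centre of its underside. Leave it where it is.
- sample_jar: amber glass jar with a black cap, 60 mm diameter, 85 mm tall, on the bench to the right of the slab. Origin: centre of its underside. Leave it where it is.
- spatula: thin steel double-ended spatula 195 mm long, 8 mm thick, lying on the bench in front of the slab. Origin: the middle of it at bench level. Leave it where it is.
- brush: wooden-handled cleaning brush 160 mm long, lying on the bench to the left of the slab. Origin: the middle of it at bench level. Leave it where it is.
There are look-alikes about, which are no part of the job. Several things have the shape of the pan; the one meant has the colours described above.

How it is judged:
By the outcome, as a careful person would: the job done as asked, in the order asked, and still so for the second after the job is handed in, with the robot touching nothing.
It also fails if it takes over 50 s, if anything falls off the work surface, if the arm or the gripper's body presses on something with over 40 N, if the wrist force passes 120 N, or if a joint passes its speed limit or range.

ROBOT

A 6-joint arm with a two-finger parallel gripper is mounted at the origin on the work surface. World frame = base frame: x ahead of the robot, y to its left, z up, the work surface at z = 0. Lengths are in m, angles in rad, forces in N, time in s.
With the tool pointing down it reaches from about 0.35 to 0.725 m from the base axis. Payload 6 kg.
Tool frame: the origin (TCP) lies on the centre line of the jaws, within the pads' length; the fingertips stand 22 mm ahead of it and the grasp point (between the pads) lies 3 mm ahead of it; z points along the fingers, y is the line along which they close (so a half turn about z gives the same grasp; the last joint's range is limited). The gripper opens to 85 mm and grips with 20 to 120 N. Pads are 22 mm wide; open, the fingers measure 114 mm over their backs; the gripper's body (76 mm by 85 mm) begins 54 mm behind the grasp point. The pads swing forward as they close: fully open they stand 13 mm farther back than shut.
Start: joints at [-0.809, 0.04, 0.085, 0, -1.615, -0.334], TCP at [0.249, -0.546, 0.253] pointing down, gripper open.
Joint ranges: [-2.56, 2.56], [-1.29, 2.01], [-1.08, 1.49], [-3.29, 1.98], [-2.81, -0.18], [-2.99, 2.99]. Speed limits (rad/s): [2.57, 2.57, 3.01, 3.14, 3.14, 3.14].

INTERFACE

Orientations are given as a unit quaternion [w, x, y, z].
In Python, from bench import ctrl gives the robot as it stands.
- The arm moves only by the shell command python3 -m crank 'ROWS' [FORCE]. ROWS is JSON, a list of rows, each an object of numbers: "claw": the closure, from -1 (fully open) to 1 (shut), so that 0 is half open; "dx", "dy", "dz": the shift along the world's x, y, z in mm; "twist": the turn about the world's z in degrees. A call has 1 to 10 rows; each row shifts and turns the commanded pose from where the row before left it; what a row does not reach is not made up. A row lasts 1/12 s, in which the tool goes at most 41.7 mm and 7.16 degrees, less where a joint would pass 70% of its speed; a pose out of reach is approached as far as the arm can. A call is refused whole if a number of a shift passes 41.7 or a number of a turn 7.16, either way. A call with a gripper value outside its range is refused whole. The fingers move at their own pace and stop on an object; FORCE is the grip in N (left out, the last holds). Time passes only in rows, so rows that do not move let the fingers close. It gives the time, the measured TCP pose, the force, the opening and the grip force at its end, in the units of the state.
- ctrl.state(): the state, without advancing time (a new reading comes with each control period).
- ctrl.camera(name): name is "side" or "top"; returns the picture (420x560x3 uint8, blue, green, red); there is no depth.
- ctrl.camera_params(name): a dict with "fx", "fy", "cx", "cy" (pixels), "rvec" (rotation vector, rad) and "tvec" (3), from world to camera coordinates, as OpenCV has them. Camera axes: x right, y down, z forward; pixel columns grow to the right and rows downward; lengths in m; the calibration is good to about 2 mm. A picture is of the moment at which its call begins. camera_params takes no time and is no camera call.
- ctrl.close_job(): hands the job in; it is judged then, once.
The state is a dict: "clock": time; "joint_pos": joint angles; "qvel": joint speeds; "effort": joint torques, N m; "eef_pos": TCP position; "orientation": TCP orientation; "wrist_force": force on the tool from outside, world axes, zero at the start; "ft_torque": the same for the moment, N m; "grip_width": finger opening in m; "gripper_force": force on a finger pad.
Only numpy, scipy, OpenCV 4.12 (cv2) and the standard library are available. Lean on these libraries where they do the work, as an engineer would, in place of code of your own. Each camera call takes 0.05 s, during which the arm holds its last target. There are 200 camera calls.

## Working session

There is one attempt and no reset: what is moved stays moved. The work goes in short steps, Python scripts to look and compute and a shell command to move; the robot and the scene stay as the last step left them, time stands still between calls to the robot, and variables do not carry over. Pictures are saved under pics/ and viewed, at most 10 in all, crops included, and the job is handed in when it is done.

```bash
mkdir -p pics
python3 - <<'E'
from bench import ctrl
import cv2
for n in("top","side"):
    cv2.imwrite(f"pics/{n}0.png",ctrl.camera(n)); p=ctrl.camera_params(n); print(n,{k:(v if isinstance(v,float) else list(v)) for k,v in p.items()})
s=ctrl.state();print(s)
E
```

```text
top {'fx': 531.8342567346311, 'fy': 531.8342567346311, 'cx': 284.2505884102955, 'cy': 207.11622711674812, 'rvec': [np.float64(2.17479612322617), np.float64(-2.1078702239235914), np.float64(0.20834223161190735)], 'tvec': [np.float64(-0.06622247624027293), np.float64(0.5408238558906469), np.float64(1.3254206953307772)]}
side {'fx': 531.7589765972308, 'fy': 531.7589765972308, 'cx': 291.5667596326659, 'cy': 204.43966693679056, 'rvec': [np.float64(2.0314289429555203), np.float64(-0.7821515265935102), np.float64(0.4242428160443158)], 'tvec': [np.float64(-0.416213181064841), np.float64(0.26009086331436726), np.float64(1.2283333662169256)]}
{'clock': 0.1, 'joint_pos': array([-8.09319824e-01,  4.08031908e-02,  8.39047516e-02, -4.28141469e-04,
       -1.61549131e+00, -3.33712265e-01]), 'qvel': array([-0.00072042, -0.00321113,  0.00155591,  0.00049546, -0.00075457,
        0.00213246]), 'effort': array([-3.51487361e-03, -3.69350123e+01,  3.48285306e+01,  6.95179045e+00,
       -4.47066661e-03,  1.01977128e-05]), 'eef_pos': array([ 0.24887896, -0.54566536,  0.25234238]), 'orientation': array([-2.32202834e-04, -2.12264260e-01,  9.77211954e-01,  7.91561475e-04]), 'wrist_force': array([-0.19260883, -0.26217749,  0.39936883]), 'ft_torque': array([ 0.00194147,  0.01379697, -0.01593613]), 'gripper_force': 0.0, 'grip_width': 0.08530190942046059}
```

View pics/top0.png

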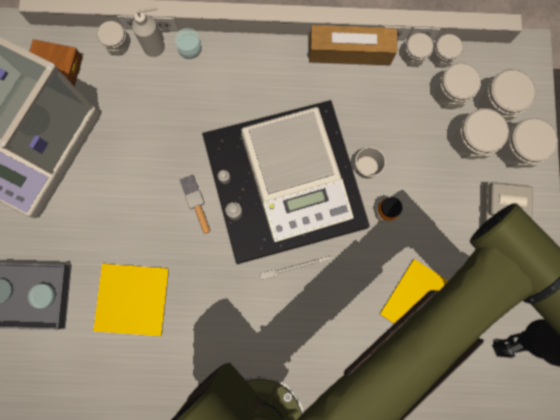

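View pics/side0.png

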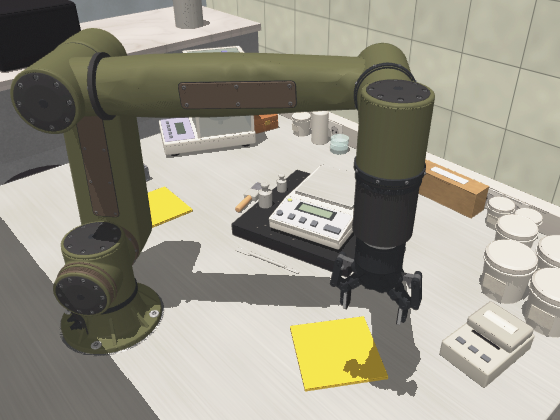

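```bash
cat > h.py <<'E'
import cv2,numpy as np
from bench import ctrl
def ray(n,uv,z):
    p=ctrl.camera_params(n);R=cv2.Rodrigues(np.array(p["rvec"]))[0];t=np.array(p["tvec"])
    d=R.T@np.array([(uv[0]-p["cx"])/p["fx"],(uv[1]-p["cy"])/p["fy"],1]);c=-R.T@t
    return c+d*(z-c[2])/d[2]
def px(n,X):
    p=ctrl.camera_params(n);K=np.array([[p["fx"],0,p["cx"]],[0,p["fy"],p["cy"]],[0,0,1]])
    return cv2.projectPoints(np.array([X],float),np.array(p["rvec"]),np.array(p["tvec"]),K,None)[0].ravel()
def keys(n,im,box,thr):
    x0,y0,x1,y1=box;g=cv2.resize(cv2.cvtColor(im[y0:y1,x0:x1],cv2.COLOR_BGR2GRAY),None,fx=6,fy=6,interpolation=cv2.INTER_CUBIC)
    m=(g<thr).astype(np.uint8);N,l,s,c=cv2.connectedComponentsWithStats(m)
    return [((c[i]+.5)/6-.5+[x0,y0],s[i,4]/36,s[i,2:4]/6) for i in range(1,N) if 20<s[i,4]/36<400]
E
python3 - <<'E'
from h import *
for n,box in(("top",(262,180,362,245)),("side",(262,190,362,250))):
    im=cv2.imread(f"pics/{n}0.png");x0,y0,x1,y1=box
    cv2.imwrite(f"pics/{n}c.png",cv2.resize(im[y0:y1,x0:x1],None,fx=7,fy=7,interpolation=cv2.INTER_CUBIC))
    for c,a,w in keys(n,im,box,150): print(n,c.round(1),round(a),w.round(1),ray(n,c,.096).round(4))
E
```

```text
top [305.7 200.2] 314 [45.5 25.2] [ 0.5535 -0.1014  0.096 ]
top [338.2 210.2] 108 [17.3 10.2] [ 0.5308 -0.183   0.096 ]
top [318.5 216.2] 35 [7. 7.] [ 0.5141 -0.134   0.096 ]
top [305.4 220. ] 35 [6.7 6.8] [ 0.5034 -0.1018  0.096 ]
top [292.4 224. ] 33 [6.7 6.8] [ 0.4924 -0.0698  0.096 ]
top [278.7 228. ] 24 [5.5 5.7] [ 0.4813 -0.0362  0.096 ]
top [356.3 241.9] 58 [12.7  7.5] [ 0.4529 -0.2286  0.096 ]
side [322.2 199.6] 107 [54.  17.3] [ 0.6094 -0.0729  0.096 ]
side [315.8 211. ] 165 [42.5 18.8] [ 0.5563 -0.1021  0.096 ]
side [279.4 212.8] 26 [6.5 5.5] [ 0.4785 -0.043   0.096 ]
side [291.1 216.4] 29 [7.7 6.3] [ 0.4899 -0.0769  0.096 ]
side [302.4 220. ] 30 [8.  6.5] [ 0.5006 -0.1089  0.096 ]
side [313.8 223.5] 31 [8.  6.8] [ 0.5116 -0.1405  0.096 ]
side [331.8 229.2] 90 [17.5 10.5] [ 0.5282 -0.1894  0.096 ]
```

View pics/topc.png

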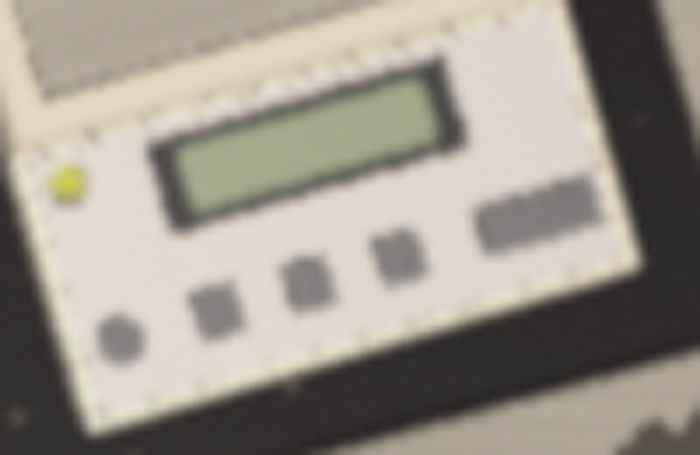

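View pics/sidec.png

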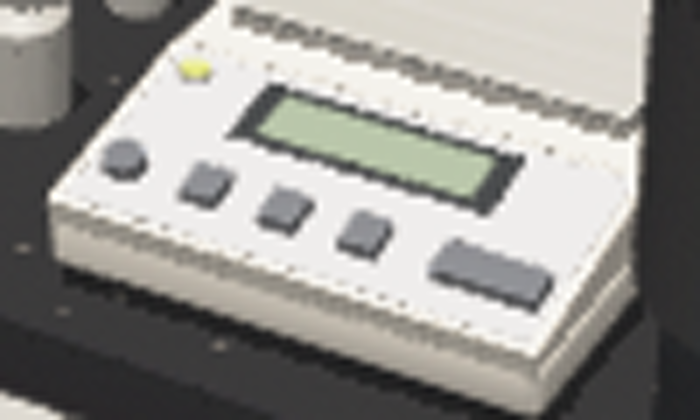

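```bash
python3 - <<'E'
from h import *
T={"round":((278.7,228),(279.4,212.8)),"cal":((292.4,224),(291.1,216.4)),"mode":((305.4,220),(302.4,220)),"conf":((318.5,216.2),(313.8,223.5)),"tare":((338.2,210.2),(331.8,229.2))}
P=[]
for n in("top","side"):
    p=ctrl.camera_params(n);P.append(np.array([[p["fx"],0,p["cx"]],[0,p["fy"],p["cy"]],[0,0,1]])@np.c_[cv2.Rodrigues(np.array(p["rvec"]))[0],p["tvec"]])
for k,(a,b) in T.items():
    X=cv2.triangulatePoints(*P,np.array(a,float),np.array(b,float)).ravel();X=X[:3]/X[3];print(k,X.round(4),px("top",X).round(1),ray("top",a,.09).round(4))
E
python3 -m crank '[{"claw":1,"dx":30,"dy":28,"twist":-6},{"dx":30,"dy":28},{"dx":28,"dy":28},{"dx":28,"dy":28},{"dx":28,"dy":28},{"dx":28,"dy":28},{"dx":28,"dy":28},{"dx":28,"dy":28}]' 20
```

```text
round [ 0.4827 -0.0367  0.0906] [278.9 227.7] [ 0.4822 -0.0362  0.09  ]
cal [ 0.4941 -0.0706  0.0908] [292.7 223.6] [ 0.4933 -0.07    0.09  ]
mode [ 0.5052 -0.1027  0.0905] [305.7 219.7] [ 0.5044 -0.1021  0.09  ]
conf [ 0.5157 -0.1351  0.0912] [318.7 215.9] [ 0.5151 -0.1346  0.09  ]
tare [ 0.5325 -0.1842  0.0909] [338.4 209.9] [ 0.5319 -0.1837  0.09  ]schema error: expected keys claw, dx, dy, dz, twist
```

```bash
python3 -m crank '[{"claw":1,"dx":28,"dy":30,"dz":0,"twist":-6},{"claw":1,"dx":28,"dy":30,"dz":0,"twist":0},{"claw":1,"dx":28,"dy":30,"dz":0,"twist":0},{"claw":1,"dx":28,"dy":30,"dz":0,"twist":0},{"claw":1,"dx":28,"dy":30,"dz":0,"twist":0},{"claw":1,"dx":28,"dy":30,"dz":0,"twist":0},{"claw":1,"dx":28,"dy":30,"dz":0,"twist":0},{"claw":1,"dx":28,"dy":30,"dz":0,"twist":0},{"claw":1,"dx":28,"dy":30,"dz":0,"twist":0},{"claw":1,"dx":28,"dy":30,"dz":0,"twist":0}]' 20; python3 -m crank '[{"claw":1,"dx":1,"dy":31,"dz":-20,"twist":0},{"claw":1,"dx":1,"dy":31,"dz":-20,"twist":0},{"claw":1,"dx":0,"dy":0,"dz":-30,"twist":0},{"claw":1,"dx":0,"dy":0,"dz":-30,"twist":0},{"claw":1,"dx":0,"dy":0,"dz":0,"twist":0},{"claw":1,"dx":0,"dy":0,"dz":0,"twist":0}]'
python3 - <<'E'
from h import *
for n,(x0,y0) in(("top",(250,160)),("side",(240,130))):
    im=ctrl.camera(n);cv2.imwrite(f"pics/{n}1.png",im);cv2.imwrite(f"pics/{n}1c.png",cv2.resize(im[y0:y0+120,x0:x0+150],None,fx=5,fy=5,interpolation=cv2.INTER_CUBIC))
E
```

```text
clock: 0.93
eef_pos: [0.5299, -0.244, 0.2531]
orientation: [-0.0, -0.161, 0.987, 0.0]
wrist_force: [0.4, -1.2, 0.4]
grip_width: 0.0003
gripper_force: 0.0
clock: 1.43
eef_pos: [0.53, -0.1839, 0.1521]
orientation: [-0.002, -0.161, 0.987, 0.0]
wrist_force: [0.1, -0.1, 0.9]
grip_width: -0.0001
gripper_force: 0.0
```

View pics/side1c.png

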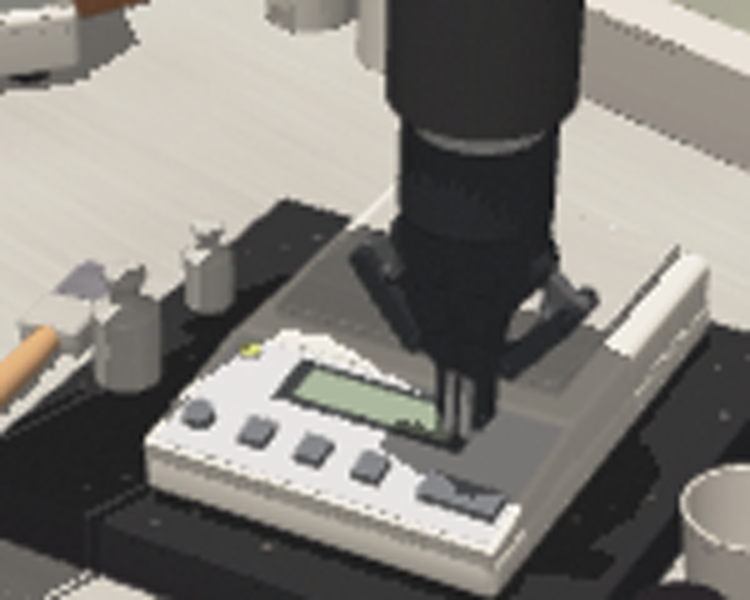

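The closed fingertip (crop (465,430)) hangs above the tare bar (crop (460,497)), with nothing in between. I'll descend and feel for contact.

```bash
python3 - <<'E'
from h import *
print(px("side",[.53,-.184,.130]), px("top",[.53,-.184,.130]))
E
python3 -m crank '[{"claw":1,"dx":0,"dy":0,"dz":-15,"twist":0},{"claw":1,"dx":0,"dy":0,"dz":-10,"twist":0},{"claw":1,"dx":0,"dy":0,"dz":0,"twist":0},{"claw":1,"dx":0,"dy":0,"dz":0,"twist":0}]'
for i in 1 2; do :; done
python3 -m crank '[{"claw":1,"dx":0,"dy":0,"dz":-2,"twist":0},{"claw":1,"dx":0,"dy":0,"dz":0,"twist":0},{"claw":1,"dx":0,"dy":0,"dz":0,"twist":0}]'|grep -E 'eef|wrist'
python3 -m crank '[{"claw":1,"dx":0,"dy":0,"dz":-2,"twist":0},{"claw":1,"dx":0,"dy":0,"dz":0,"twist":0},{"claw":1,"dx":0,"dy":0,"dz":0,"twist":0}]'|grep -E 'eef|wrist'
```

```text
[331.34955256 217.02108978] [340.36292194 208.25300583]
clock: 1.87
eef_pos: [0.5309, -0.1842, 0.1288]
orientation: [-0.0, -0.161, 0.987, -0.0]
wrist_force: [-0.4, -0.5, 0.9]
grip_width: -0.0001
gripper_force: 0.0
eef_pos: [0.5312, -0.184, 0.1269]
wrist_force: [-0.3, 0.4, 0.4]
eef_pos: [0.5309, -0.1839, 0.1242]
wrist_force: [1.1, -0.4, 0.1]
```

```bash
python3 -m crank '[{"claw":1,"dx":0,"dy":0,"dz":-3,"twist":0},{"claw":1,"dx":0,"dy":0,"dz":0,"twist":0},{"claw":1,"dx":0,"dy":0,"dz":0,"twist":0}]'|grep -E 'eef|wrist'
python3 -m crank '[{"claw":1,"dx":0,"dy":0,"dz":-2,"twist":0},{"claw":1,"dx":0,"dy":0,"dz":0,"twist":0},{"claw":1,"dx":0,"dy":0,"dz":0,"twist":0}]'|grep -E 'eef|wrist'
```

```text
eef_pos: [0.5308, -0.1839, 0.1209]
wrist_force: [0.5, 0.2, -0.3]
eef_pos: [0.5309, -0.1839, 0.1191]
wrist_force: [0.1, 0.8, 0.2]
```

```bash
python3 -m crank '[{"claw":1,"dx":0,"dy":0,"dz":-1,"twist":0},{"claw":1,"dx":0,"dy":0,"dz":0,"twist":0},{"claw":1,"dx":0,"dy":0,"dz":0,"twist":0}]'|grep -E 'eef|wrist'
python3 -m crank '[{"claw":1,"dx":0,"dy":0,"dz":-1,"twist":0},{"claw":1,"dx":0,"dy":0,"dz":0,"twist":0},{"claw":1,"dx":0,"dy":0,"dz":0,"twist":0}]'|grep -E 'eef|wrist'
```

```text
eef_pos: [0.5309, -0.1839, 0.1182]
wrist_force: [0.7, -1.0, -0.5]
eef_pos: [0.5309, -0.1839, 0.1172]
wrist_force: [-0.2, -0.3, -0.3]
```

```bash
python3 -m crank '[{"claw":1,"dx":0,"dy":0,"dz":-1,"twist":0},{"claw":1,"dx":0,"dy":0,"dz":0,"twist":0},{"claw":1,"dx":0,"dy":0,"dz":0,"twist":0}]'|grep -E 'eef|wrist'
```

```text
eef_pos: [0.5311, -0.1839, 0.1165]
wrist_force: [-0.7, -0.2, 1.1]
```

```bash
python3 -m crank '[{"claw":1,"dx":0,"dy":0,"dz":-1,"twist":0},{"claw":1,"dx":0,"dy":0,"dz":0,"twist":0},{"claw":1,"dx":0,"dy":0,"dz":0,"twist":0}]'|grep -E 'eef|wrist'
```

```text
eef_pos: [0.5312, -0.1839, 0.1156]
wrist_force: [1.2, -0.3, 3.4]
```

```bash
python3 -m crank '[{"claw":1,"dx":0,"dy":0,"dz":-1,"twist":0},{"claw":1,"dx":0,"dy":0,"dz":0,"twist":0},{"claw":1,"dx":0,"dy":0,"dz":0,"twist":0}]'|grep -E 'eef|wrist'
```

```text
eef_pos: [0.5313, -0.1839, 0.1147]
wrist_force: [0.9, 1.9, 3.8]
```

```bash
python3 -m crank '[{"claw":1,"dx":0,"dy":0,"dz":-1,"twist":0},{"claw":1,"dx":0,"dy":0,"dz":0,"twist":0},{"claw":1,"dx":0,"dy":0,"dz":0,"twist":0}]'|grep -E 'eef|wrist'
```

```text
eef_pos: [0.5314, -0.1839, 0.1138]
wrist_force: [1.5, 1.7, 6.0]
```

```bash
python3 -m crank '[{"claw":1,"dx":0,"dy":0,"dz":15,"twist":0},{"claw":1,"dx":0,"dy":0,"dz":15,"twist":0},{"claw":1,"dx":-12,"dy":36,"dz":0,"twist":0},{"claw":1,"dx":-13,"dy":39,"dz":0,"twist":0},{"claw":1,"dx":-13,"dy":39,"dz":0,"twist":0},{"claw":1,"dx":0,"dy":0,"dz":0,"twist":0},{"claw":1,"dx":0,"dy":0,"dz":0,"twist":0}]'|grep -E 'clock|eef|wrist'
python3 - <<'E'
from h import *
im=ctrl.camera("side");s=ctrl.state();print(px("side",s["eef_pos"]-[0,0,.022]).round(1))
for c,a,w in keys("side",im,(262,190,362,250),150): print(c.round(1),round(a))
cv2.imwrite("pics/side2c.png",cv2.resize(im[130:250,240:390],None,fx=5,fy=5,interpolation=cv2.INTER_CUBIC))
E
```

```text
clock: 4.95
eef_pos: [0.4921, -0.0683, 0.1426]
wrist_force: [0.4, 0.1, 0.7]
[289.9 207.1]
[331.8 229.1] 103
```

View pics/side2c.png

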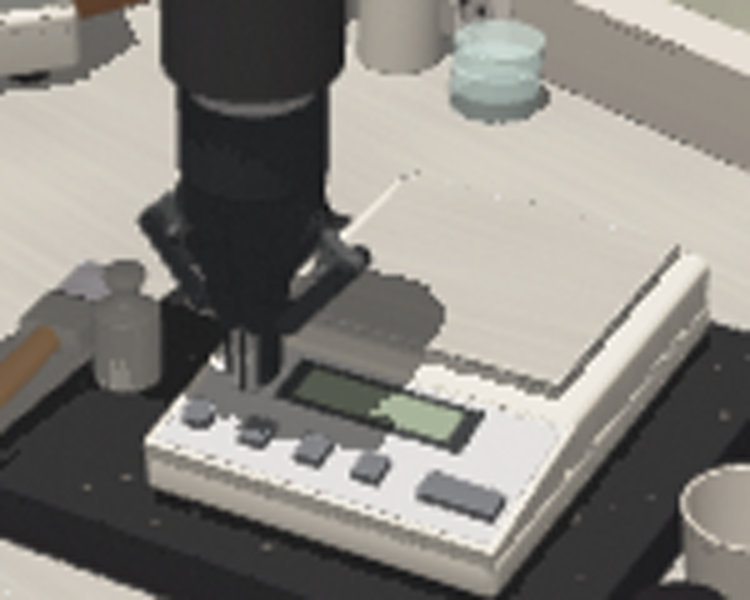

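The balance hasn't moved, the tare bar (px (332,229)) is up again, and the tip is above the calibrate key (px ~(291,216)). Next is the calibrate key.

```bash
python3 -m crank '[{"claw":1,"dx":1,"dy":-1,"dz":-15,"twist":0},{"claw":1,"dx":0,"dy":0,"dz":-10,"twist":0},{"claw":1,"dx":0,"dy":0,"dz":0,"twist":0},{"claw":1,"dx":0,"dy":0,"dz":0,"twist":0},{"claw":1,"dx":0,"dy":0,"dz":0,"twist":0}]'|grep -E 'clock|eef|wrist'
python3 -m crank '[{"claw":1,"dx":0,"dy":0,"dz":-1,"twist":0},{"claw":1,"dx":0,"dy":0,"dz":-1,"twist":0},{"claw":1,"dx":0,"dy":0,"dz":0,"twist":0},{"claw":1,"dx":0,"dy":0,"dz":0,"twist":0}]'|grep -E 'eef|wrist'
```

```text
clock: 5.42
eef_pos: [0.4939, -0.0716, 0.1183]
wrist_force: [0.4, -1.0, 0.3]
eef_pos: [0.4942, -0.0711, 0.1168]
wrist_force: [0.2, -1.4, 1.7]
```

```bash
python3 -m crank '[{"claw":1,"dx":0,"dy":0,"dz":-1,"twist":0},{"claw":1,"dx":0,"dy":0,"dz":-1,"twist":0},{"claw":1,"dx":0,"dy":0,"dz":0,"twist":0},{"claw":1,"dx":0,"dy":0,"dz":0,"twist":0}]'|grep -E 'eef|wrist'
```

```text
eef_pos: [0.4944, -0.071, 0.1149]
wrist_force: [1.7, -1.0, 4.1]
```

```bash
python3 -m crank '[{"claw":1,"dx":0,"dy":0,"dz":-1,"twist":0},{"claw":1,"dx":0,"dy":0,"dz":0,"twist":0},{"claw":1,"dx":0,"dy":0,"dz":0,"twist":0}]'|grep -E 'eef|wrist'
```

```text
eef_pos: [0.4945, -0.0709, 0.1139]
wrist_force: [2.2, -1.5, 4.6]
```

```bash
python3 -m crank '[{"claw":1,"dx":0,"dy":0,"dz":-0.5,"twist":0},{"claw":1,"dx":0,"dy":0,"dz":0,"twist":0},{"claw":1,"dx":0,"dy":0,"dz":0,"twist":0}]'|grep -E 'eef|wrist'
python3 -m crank '[{"claw":1,"dx":0,"dy":0,"dz":15,"twist":0},{"claw":1,"dx":0,"dy":0,"dz":15,"twist":0},{"claw":1,"dx":11,"dy":-32,"dz":0,"twist":0},{"claw":1,"dx":10,"dy":-32,"dz":0,"twist":0},{"claw":1,"dx":0,"dy":0,"dz":0,"twist":0},{"claw":1,"dx":0,"dy":0,"dz":0,"twist":0},{"claw":1,"dx":0,"dy":0,"dz":0,"twist":0}]'|grep -E 'clock|eef|wrist'
```

```text
eef_pos: [0.4946, -0.0709, 0.1136]
wrist_force: [2.2, -0.8, 5.4]
clock: 7.17
eef_pos: [0.5142, -0.1346, 0.1415]
wrist_force: [0.4, 0.4, 0.2]
```

```bash
python3 - <<'E'
from h import *
im=ctrl.camera("side")
for c,a,w in keys("side",im,(262,190,362,250),130): print(c.round(1),round(a))
E
python3 -m crank '[{"claw":1,"dx":0,"dy":0,"dz":-15,"twist":0},{"claw":1,"dx":0,"dy":0,"dz":-10,"twist":0},{"claw":1,"dx":0,"dy":0,"dz":0,"twist":0},{"claw":1,"dx":0,"dy":0,"dz":-1,"twist":0},{"claw":1,"dx":0,"dy":0,"dz":0,"twist":0},{"claw":1,"dx":0,"dy":0,"dz":0,"twist":0}]'|grep -E 'clock|eef|wrist'
```

```text
[332.3 230.9] 36
clock: 7.72
eef_pos: [0.5151, -0.1347, 0.1172]
wrist_force: [-0.4, 0.3, -0.7]
```

```bash
python3 -m crank '[{"claw":1,"dx":0,"dy":0,"dz":-1,"twist":0},{"claw":1,"dx":0,"dy":0,"dz":-1,"twist":0},{"claw":1,"dx":0,"dy":0,"dz":0,"twist":0},{"claw":1,"dx":0,"dy":0,"dz":0,"twist":0}]'|grep -E 'eef|wrist'
```

```text
eef_pos: [0.5154, -0.1348, 0.1154]
wrist_force: [0.7, 1.2, 2.8]
```

```bash
python3 -m crank '[{"claw":1,"dx":0,"dy":0,"dz":-1,"twist":0},{"claw":1,"dx":0,"dy":0,"dz":0,"twist":0},{"claw":1,"dx":0,"dy":0,"dz":0,"twist":0}]'|grep -E 'eef|wrist'
```

```text
eef_pos: [0.5155, -0.1348, 0.1144]
wrist_force: [1.9, 2.0, 4.7]
```

```bash
python3 -m crank '[{"claw":1,"dx":0,"dy":0,"dz":-0.8,"twist":0},{"claw":1,"dx":0,"dy":0,"dz":0,"twist":0},{"claw":1,"dx":0,"dy":0,"dz":0,"twist":0}]'|grep -E 'eef|wrist'
python3 -m crank '[{"claw":1,"dx":0,"dy":0,"dz":15,"twist":0},{"claw":1,"dx":0,"dy":0,"dz":25,"twist":0},{"claw":1,"dx":0,"dy":0,"dz":40,"twist":0},{"claw":1,"dx":0,"dy":0,"dz":40,"twist":0},{"claw":1,"dx":0,"dy":-40,"dz":0,"twist":0},{"claw":1,"dx":0,"dy":-40,"dz":0,"twist":0},{"claw":1,"dx":0,"dy":-40,"dz":0,"twist":0},{"claw":1,"dx":0,"dy":-40,"dz":0,"twist":0},{"claw":1,"dx":0,"dy":0,"dz":0,"twist":0},{"claw":1,"dx":0,"dy":0,"dz":0,"twist":0}]'|grep -E 'clock|eef|wrist'
python3 - <<'E'
from h import *
im=ctrl.camera("side");cv2.imwrite("pics/side3c.png",cv2.resize(im[130:250,240:390],None,fx=5,fy=5,interpolation=cv2.INTER_CUBIC))
for c,a,w in keys("side",im,(262,190,362,250),150): print(c.round(1),round(a))
E
```

```text
eef_pos: [0.5155, -0.1348, 0.1136]
wrist_force: [1.6, 2.9, 5.4]
clock: 9.38
eef_pos: [0.5136, -0.2968, 0.2308]
wrist_force: [0.4, -0.2, -0.3]
[313.8 223.4] 36
[331.8 229.1] 100
```

View pics/side3c.png

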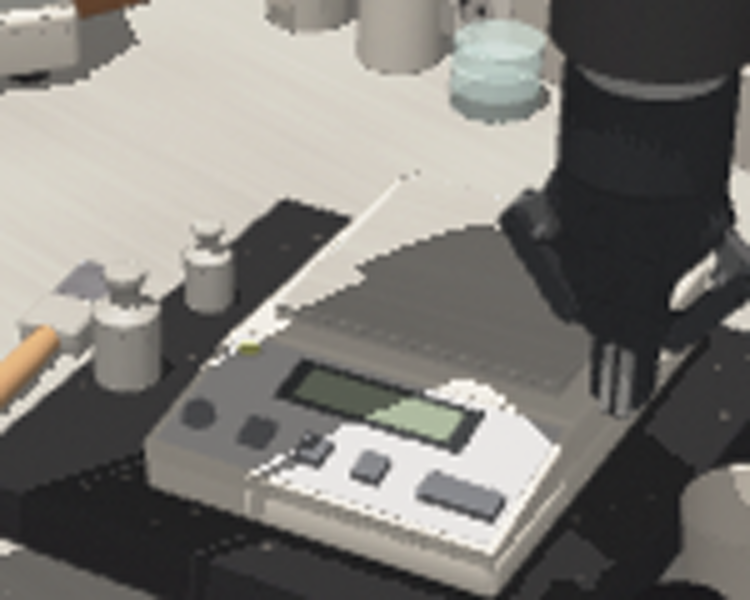

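The gripper is clear. The confirm key (px (314,223)) and tare bar (px (332,229)) are where they started, all keys look up, and the balance and weights are unmoved.

```bash
python3 -c "
from bench import ctrl
print(ctrl.close_job())"
```

```text
the job is handed in; nothing more can be done
None
```

I pressed the tare bar, then the calibrate key, then the confirm key, one at a time at about 5–6 N each. The last picture showed all keys looking up and the balance and weights unmoved; I handed the job in at about 9.4 s, and it returned no verdict.

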